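# Tip the drums out of the loading bin and roll each into its saddle

### The job

Lift the tipping bin by its bar handle until its flap swings open and both steel drums roll out into the trough, then lower the bin back down to its rest and let go. Then roll the drums along the deck, without lifting them off the stand, so that the first one settles in the far saddle groove (the one by the end stop) and, after it, the other one in the near saddle groove. Leave the things standing round the stand where they are.

Things in the scene. Friction and masses are not known exactly. Their poses are not given: they have to be found in the camera images.
- stand: Wooden loading stand fixed on the table: channel 480 mm long (its y, near the world's) and 132 mm wide (its x). Origin on the table top under the middle of the trough; +y to the bin, z up. In mm along y: bin +112..+234, trough +105..-85, deck -85..-245 (24 high), end stop -235..-245 (36 high). Side rails along trough and deck: 36 high, 10 thick, 108 apart inside. Friction about 0.25
- trough (a point): Middle of the landing trough's level bottom, 8 mm above the table; axes as the stand's. The bottom is level from y=-30 to +30 mm; the floor rises to 24 mm height at y=+105 (to the bin's mouth, whose lip is 6 mm higher) and at y=-85 (to the deck). Drums left on these slopes roll back to the bottom, and may lie touching each other there
- near_saddle (a point): Middle of the saddle nearer the trough: a 24 mm wide groove across the level deck, at deck height (24 mm above table), at stand y=-122 mm; axes as the stand's. A seated drum rests on both groove edges, its centre 22 mm above this point (3 mm lower than on the deck); a few newtons push it out again
- far_saddle (a point): Middle of the saddle farther from the trough, by the end stop: same kind of groove, at deck height, at stand y=-202 mm (80 mm beyond the near one); axes as the stand's. Drums reach it only by rolling across the near saddle
- bin_handle (a point): Middle of the bin's handle: a round steel bar 10 mm thick, 80 mm long along stand x, 28 mm higher than the bin's end wall and 22 mm outside it, free all round. With the bin down it is at y=+254, z=90 mm in the stand's frame. Pinch it from above, closing along stand y; it may turn between the fingers while the bin tips
- bin (a joint): Tipping bin of sheet aluminium, open on top, 112 mm wide, 122 mm long, 0.35 kg. 0 = down on its rest (start); grows to 0.50 rad (stop) as the handle is lifted on an arc about bin_hinge. The drums roll out at about 0.1 to 0.25 rad. It sinks back by its weight when let go
- bin_hinge (a point): Middle of the bin's hinge axis, which runs along stand x under the bin's mouth, at y=+112, z=24 mm in the stand's frame; the handle bar is 157 mm from it
- flap (a joint): Flap closing the bin's mouth, hung from its top edge between two ears (ear tops 100 mm above the table, at stand y=+112..+130 mm): 0 = shut, up to 2.0 rad = open outwards over the trough. Light (20 g), swings freely; the drums push it open, and it falls shut behind them
- drum_0: Plain steel drum (model tank shell) with two bands, 50 mm diameter, 100 mm long, 0.16 to 0.26 kg. Origin at its centre, x along its axis (which lies along stand x); y and z turn as it rolls. Starts inside the bin, next to the flap. Identical to the other drum; either may end in either saddle.
- drum_1: The second, identical drum, starts inside the bin behind the first, toward the handle.
- house_a: bystander: model house 66x74x71 mm, behind the trough; origin under its middle
- house_b: bystander: model house 67x72x85 mm, left of the stand, by the tracks; origin under its middle
- shed_tank: bystander: white model gas tank 34x84x46 mm on two feet, behind the bin's mouth; origin under its middle
- oiler: bystander: oil bottle 33x33x100 mm, beyond the end stop; origin under its middle
- tape: bystander: roll of tape 53x53x18 mm, lying left of the stand; origin under its middle
- tree_b: bystander: model tree 71x72x121 mm, left of the stand; origin under its middle
- guard_2: Fixed clear plastic guard panel standing along the table's front edge between robot and stand: 5 mm thick, at world x=0.385, from world y=-0.21 leftwards past the robot's reach, top edge 226 mm above the table. Hard to see; keep the arm and fingers over it
There are look-alikes about, which are no part of the job. What is shaped like the drum_1 but pink is not meant.

How it is judged:
By the outcome, as a careful person would: the job done as asked, in the order asked, and still so for the second after the job is handed in, with the robot touching nothing.
It also fails if it takes over 72 s, if anything falls off the work surface, if the arm or the gripper's body presses on something with over 40 N, if the wrist force passes 120 N, or if a joint passes its speed limit or range.

### The arm

A 7-joint arm with a two-finger parallel gripper is mounted at the origin on a cart in front of the work surface, level with it; the furniture and walls round the work are solid. World frame = base frame: x ahead of the robot, y to its left, z up, the work surface at z = 0. Lengths are in m, angles in rad, forces in N, time in s.
With the tool pointing down it reaches from about 0.4 to 0.85 m from the base axis. Payload 6.9 kg.
Tool frame: the origin (TCP) lies on the centre line of the jaws, within the pads' length; the fingertips stand 19 mm ahead of it and the grasp point (between the pads) is the TCP (ctrl.tip_reach is the distance from the TCP to the fingertips, in m); z points along the fingers, y is the line along which they close (so a half turn about z gives the same grasp; the last joint's range is limited). The gripper opens to 85 mm and grips with 20 to 120 N. Pads are 22 mm wide; open, the fingers measure 114 mm over their backs; the gripper's body (76 mm by 85 mm) begins 54 mm behind the grasp point. The pads swing forward as they close: fully open they stand 13 mm farther back than shut.
Start: joints at [-1.073, 0.507, -0.238, 1.5, 0.126, 1.149, -0.155], TCP at [0.239, 0.577, 0.229] pointing down, gripper open.
Joint ranges: [-3.08, 3.08], [-0.24, 2.05], [-1.43, 1.35], [0, 2.5], [-1.52, 4.66], [0.17, 1.96], [-2.89, 2.89]. Speed limits (rad/s): [2.39, 2.39, 3.14, 3.14, 3.14, 3.14, 3.14].

### API

Orientations are given as a unit quaternion [x, y, z, w].
In Python, from cell import ctrl, viewer, nets gives the robot as it stands. The module is installed in compiled form; this text tells all that it offers.
- The arm moves only by the tool send_rows, never from a script. Its argument "steps" is a list of rows, each a list of 5 numbers: the shift along the tool's x, y, z in mm, then the turn about the tool's z in rad, then the opening, from 0 (shut) to 1 (fully open). In form: [[dx, dy, dz, spin, hand], ...]. A call has 1 to 20 rows; each row is the pose to reach, as a shift and turn from the pose commanded when the call began, along the tool's axes at that moment; what a row does not reach only later rows make up. A row lasts 1/12 s, in which the tool goes at most 41.7 mm and 7.16 degrees, less where a joint would pass 70% of its speed; a pose out of reach is approached as far as the arm can. A call with a gripper value outside its range is refused whole. The fingers move at their own pace and stop on an object; the grip force is fixed at half the most. Time passes only in rows, so rows that repeat a pose let the fingers close. It gives the time, the measured TCP pose, the force, the opening and the grip force at its end, in the units of the state.
- ctrl.get_obs(): the state, without advancing time (a new reading comes with each control period).
- viewer.capture(name): name is "side" or "top" or "wrist"; returns (picture, depth): 420x560x3 uint8, red, green, blue; 420x560 float32, m along the optical axis (not along the pixel's ray), 0 where there is no reading.
- viewer.camera_info(name): a dict with "K" (3x3 intrinsics, pixels), "k1" (the pictures are not rectified: a ray, as slopes to the right and down, at radius r is drawn at 1 + k1 r^2 times it, then the intrinsics apply), "rvec" (rotation vector, rad) and "tvec" (3), from world to camera coordinates, as OpenCV has them; the wrist camera has in their place "tool_from_camera" (4x4, takes a point from camera to tool coordinates, whose origin is the TCP and whose axes are the flange's). Camera axes: x right, y down, z forward; pixel columns grow to the right and rows downward; lengths in m; the calibration is good to about 2 mm. A picture is of the moment at which its call begins: read the wrist's pose just before it. camera_info takes no time and is no camera call.
- ctrl.job_done(): hands the job in; it is judged then, once.
Trained networks look in the newest picture that a camera, given by its name, has taken for a name from the list of things; names that differ only in an ending like _2 or _b are one class to them, and where a whole thing is asked for, a point or a joint stands for the part that bears it (a point fixed in the world has none). Each returns a list of dicts, best first, with "conf" (0 to 1); they miss things now and then, are a little off and sometimes report something else, mostly with a low value. They report only what shows in the picture. A call takes as long as a camera call. They do not tell look-alikes from the thing itself.
- nets.spot_in(query, camera): "position" ([x, y, z] in m, in world coordinates, good to about 4 mm: the middle of the surface that is visible of it).
- nets.landmark_of(query, camera): "position" ([x, y, z] in m, in world coordinates, good to about 4 mm: a listed point, or the origin of a listed thing).
The state is a dict: "time": time; "joint_pos": joint angles; "qd": joint speeds; "tau": joint torques, N m; "eef_pos": TCP position; "tcp_rot": TCP orientation; "contact_force": force on the tool from outside, world axes, zero at the start; "moment": the same for the moment, N m; "width": finger opening in m; "grip_force": force on a finger pad.
Only numpy, scipy, OpenCV 4.12 (cv2) and the standard library are available. Lean on these libraries where they do the work, as an engineer would, in place of code of your own. Each camera call takes 0.05 s, during which the arm holds its last target. There are 200 camera calls.

## Working session

There is one attempt and no reset: what is moved stays moved. The work goes in short steps, Python scripts to look and compute and a tool call to move; the robot and the scene stay as the last step left them, time stands still between calls to the robot, and variables do not carry over. Pictures are saved under pics/ and viewed, at most 10 in all, crops included, and the job is handed in when it is done.

Besides the shell and the picture viewer there is one more tool, called as a command line: name --pt "numbers of a row" for each row, then --argument value for the rest. send_rows: Moves the arm, as the interface text tells. Its arguments: {"type":"object","properties":{"steps":{"type":"array","items":{"type":"array","items":{"type":"number"}}}},"required":["steps"]}

```bash
mkdir -p pics
python3 - <<'E'
from cell import ctrl, viewer, nets
import cv2,numpy as np
o=ctrl.get_obs(); print({k:np.round(v,3) for k,v in o.items()}, ctrl.tip_reach)
for n in ["top","side"]:
    p,d=viewer.capture(n); cv2.imwrite(f"pics/{n}0.png",p[:,:,::-1])
    for q in ["trough","near_saddle","far_saddle","bin_handle","bin_hinge","drum_0","drum_1","stand"]:
        print(n,q,[(np.round(r["position"],3).tolist(),round(r["conf"],2)) for r in nets.landmark_of(q,n)][:3])
    print(ctrl.get_obs()["time"])
E
```

```text
{'time': np.float64(0.0), 'joint_pos': array([-1.072,  0.508, -0.238,  1.501,  0.126,  1.149, -0.155]), 'qd': array([-0.001, -0.   , -0.001, -0.   ,  0.   , -0.002, -0.   ]), 'tau': array([-1.0000e-03, -6.2060e+01, -2.1870e+00, -2.4966e+01,  1.3000e-02,
        1.2000e-02, -0.0000e+00]), 'eef_pos': array([0.239, 0.577, 0.228]), 'tcp_rot': array([ 0.195,  0.981, -0.001, -0.   ]), 'contact_force': array([-0.557, -0.181, -0.814]), 'moment': array([ 0.006, -0.037,  0.032]), 'grip_force': np.float64(0.0), 'width': np.float64(0.085)} 0.019
top trough [([0.524, -0.137, 0.006], 0.84)]
top near_saddle [([0.497, -0.262, 0.028], 0.98)]
top far_saddle [([0.48, -0.335, 0.025], 0.84), ([0.561, 0.012, 0.051], 0.17)]
top bin_handle [([0.58, 0.11, 0.09], 0.55)]
top bin_hinge [([0.522, -0.137, 0.0], 0.73), ([0.549, -0.028, 0.021], 0.66)]
top drum_0 [([0.568, 0.063, 0.051], 0.88), ([0.559, 0.013, 0.048], 0.8), ([0.494, 0.555, 0.023], 0.73)]
top drum_1 [([0.568, 0.063, 0.051], 0.88), ([0.559, 0.013, 0.048], 0.8), ([0.494, 0.555, 0.023], 0.73)]
top stand [([0.525, -0.138, -0.0], 0.92), ([0.479, -0.34, 0.024], 0.74), ([0.581, 0.109, 0.088], 0.2)]
0.45
side trough [([0.526, -0.143, 0.012], 0.72)]
side near_saddle [([0.498, -0.259, 0.026], 0.77)]
side far_saddle [([0.479, -0.333, 0.027], 0.87)]
side bin_handle [([0.547, -0.032, 0.02], 0.17)]
side bin_hinge [([0.548, -0.032, 0.021], 0.7)]
side drum_0 [([0.487, 0.556, 0.026], 0.73), ([0.557, 0.006, 0.053], 0.57), ([0.569, 0.063, 0.053], 0.46)]
side drum_1 [([0.487, 0.556, 0.026], 0.73), ([0.557, 0.006, 0.053], 0.57), ([0.569, 0.063, 0.053], 0.46)]
side stand [([0.524, -0.137, -0.0], 0.79)]
0.9
```

```bash
cat > fit.py <<'E'
import numpy as np
P={-122:[(.497,-.262),(.498,-.259)],-202:[(.480,-.335),(.479,-.333)],0:[(.524,-.137),(.525,-.138),(.526,-.143),(.524,-.137)],112:[(.549,-.028),(.548,-.032)],254:[(.580,.110)]}
s=np.array([k/1000 for k in P for _ in P[k]]);X=np.array([p for k in P for p in P[k]])
d=np.linalg.svd(np.polyfit(s,X,1)[:1])[2][0]; d=d*np.sign(d[1])
o=(X-s[:,None]*d).mean(0)
ex=np.array([d[1],-d[0]])
yaw=np.arctan2(-d[0],d[1])
def W(y,x=0): return o+y*d+x*ex
E
python3 - <<'E'
from fit import *
print(o,d,np.degrees(yaw)); print(np.round((X-s[:,None]*d-o)*1000,1).tolist())
for y in (254,112,0,-122,-202):print(y,W(y/1000))
from cell import viewer
for n in("top","side"):print(viewer.camera_info(n))
print(viewer.camera_info("wrist"))
E
```

```text
[ 0.52430782 -0.13892381] [0.21991755 0.97551846] -12.70419031085474
[[-0.5, -4.1], [0.5, -1.1], [0.1, 1.0], [-0.9, 3.0], [-0.3, 1.9], [0.7, 0.9], [1.7, -4.1], [-0.3, 1.9], [0.1, 1.7], [-0.9, -2.3], [-0.2, 1.1]]
254 [0.58016687 0.10885788]
112 [ 0.54893858 -0.02966574]
0 [ 0.52430782 -0.13892381]
-122 [ 0.49747788 -0.25793706]
-202 [ 0.47988447 -0.33597854]
{'K': array([[411.30115246,   0.        , 280.47383409],
       [  0.        , 411.30115246, 212.15421035],
       [  0.        ,   0.        ,   1.        ]]), 'k1': -0.048481168890830595, 'rvec': array([ 2.12525354, -2.16148933,  0.17354236]), 'tvec': array([0.04484935, 0.53427766, 1.28573232])}
{'K': array([[413.00989044,   0.        , 279.0005355 ],
       [  0.        , 413.00989044, 212.58042459],
       [  0.        ,   0.        ,   1.        ]]), 'k1': -0.026638832587094954, 'rvec': array([ 2.07753092, -0.42586517,  0.23819393]), 'tvec': array([-0.44265605,  0.21089688,  1.31568568])}
{'K': array([[368.03174129,   0.        , 284.87867978],
       [  0.        , 368.03174129, 211.31745798],
       [  0.        ,   0.        ,   1.        ]]), 'k1': -0.08583291478154725, 'tool_from_camera': array([[ 1.14124129e-03, -9.56792725e-01, -2.90768599e-01,
         7.25473154e-02],
       [ 9.99999146e-01,  1.27706670e-03, -2.77360786e-04,
        -3.95942534e-04],
       [ 6.36707678e-04, -2.90768035e-01,  9.56793366e-01,
        -1.45332847e-01],
       [ 0.00000000e+00,  0.00000000e+00,  0.00000000e+00,
         1.00000000e+00]])}
```

View pics/top0.png

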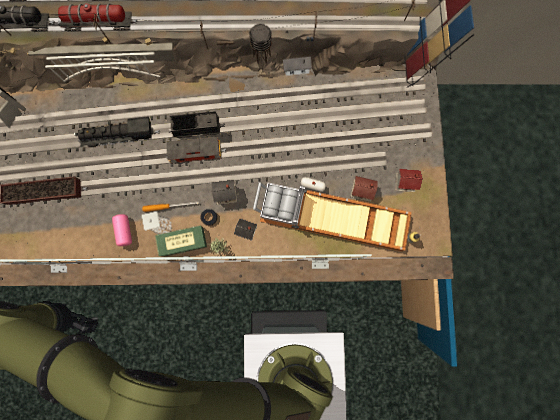

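View pics/side0.png

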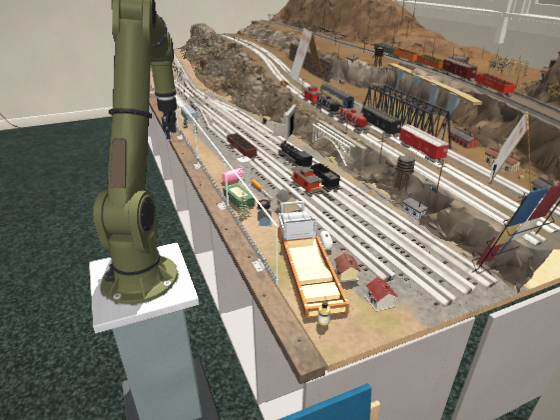

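Top view: the bin with two silver drums is at about (282,202) and its handle at (261,195). The trough and deck run right to (408,235). The drum-like things are the two silver drums in the bin (272–298, 202) and the pink cylinder at (121,229), which is the decoy. The side view agrees: the bin is at (297,222) and the pink one at (232,175). I'm choosing the silver drums and the handle at (261,195).

send_rows --pt "0 0 -40 0 1" --pt "0 0 -80 0 1" --pt "-20 -10 -100 -0.05 1" --pt "-494 -302 -100 -0.171 1" --pt "-494 -302 -100 -0.171 1" --pt "-494 -302 -100 -0.171 1" --pt "-494 -302 -100 -0.171 1" --pt "-494 -302 -100 -0.171 1" --pt "-494 -302 -100 -0.171 1" --pt "-494 -302 -100 -0.171 1" --pt "-494 -302 -100 -0.171 1" --pt "-494 -302 -100 -0.171 1" --pt "-494 -302 -100 -0.171 1" --pt "-494 -302 -100 -0.171 1" --pt "-494 -302 -100 -0.171 1" --pt "-494 -302 -100 -0.171 1" --pt "-494 -302 -100 -0.171 1" --pt "-494 -302 -100 -0.171 1" --pt "-494 -302 -100 -0.171 1" --pt "-494 -302 -100 -0.171 1"

```text
time: 2.57
eef_pos: [0.5795, 0.1106, 0.3286]
tcp_rot: [0.11, 0.994, 0.0, -0.0]
contact_force: [0.3, 1.3, 0.0]
width: 0.0856
grip_force: 0.0
```

```bash
cat > h.py <<'E'
from cell import ctrl, viewer, nets
from fit import *
from scipy.spatial.transform import Rotation as R
import cv2
def st():
    o=ctrl.get_obs(); return o,np.array(o["eef_pos"]),R.from_quat(o["tcp_rot"]).as_matrix()
def shift(p):  # world point -> shift in tool axes, mm
    o,e,M=st(); return np.round(M.T@(np.array(p)-e)*1000,1)
def stand(p):  # world -> stand mm
    v=np.array(p[:2])-globals()['o']; return np.round([v@ex*1000,v@d*1000,p[2]*1000],1)
def report():
    ob,e,M=st(); print("t",round(ob["time"],2),"stand",stand(e),"yaw err deg",round(np.degrees(np.arctan2(M[0,1],M[1,1]))+np.degrees(yaw),2),"z",np.round(M[:,2],3),"F",np.round(ob["contact_force"],1),"w",round(ob["width"],4),"g",round(float(ob["grip_force"]),1),"j",np.round(ob["joint_pos"],2))
def snap(n,f):
    p,dd=viewer.capture(n); cv2.imwrite(f"pics/{f}.png",p[:,:,::-1]); return p,dd
def find(n,qs):
    for q in qs: print(q,[(stand(r["position"]).tolist(),round(r["conf"],2)) for r in nets.landmark_of(q,n)][:4])
E
python3 - <<'E'
from h import *
report(); snap("wrist","w1"); find("wrist",["bin_handle","bin_hinge","drum_0"])
print(shift([*W(.254),.09]),shift([*W(.254),.15]))
E
```

```text
t 2.57 stand [ -1.1 255.6 328.6] yaw err deg -0.07 z [-0.     0.001 -1.   ] F [0.3 1.3 0. ] w 0.0856 g 0.0 j [-0.16  0.39 -0.1   1.42  0.04  1.34  1.08]
bin_handle [([2.5, 252.0, 90.7], 0.83), ([0.9, -3.0, -0.2], 0.47)]
bin_hinge [([4.4, 117.0, 25.1], 0.97)]
drum_0 [([-0.4, 199.5, 54.6], 0.98), ([4.3, 157.4, 54.7], 0.9)]
[ -1.1  -1.8 238.9] [ -1.1  -1.8 178.9]
```

View pics/w1.png

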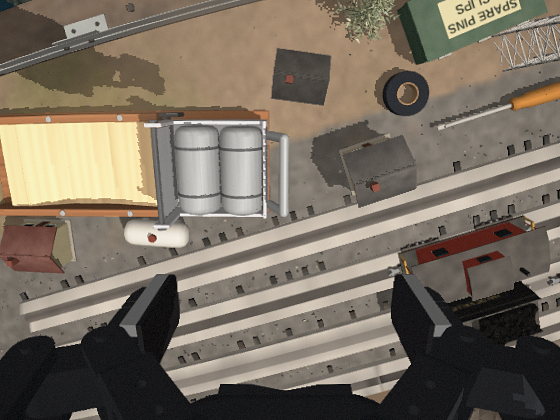

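The wrist view shows the bar handle at (284,175), centred between the fingers. The silver drums are at (197,170) and (240,170). Two house/tape bystanders lie clear of the descent. I'll narrow the fingers, go down and grip.

send_rows --pt "-3 -1.5 40 0 0.5" --pt "-3 -1.5 80 0 0.5" --pt "-3 -1.5 120 0 0.5" --pt "-3 -1.5 155 0 0.5" --pt "-3 -1.5 185 0 0.5" --pt "-3 -1.5 205 0 0.5" --pt "-3 -1.5 220 0 0.5" --pt "-3 -1.5 230 0 0.5" --pt "-3 -1.5 236 0 0.5" --pt "-3 -1.5 237 0 0.5" --pt "-3 -1.5 237 0 0.2" --pt "-3 -1.5 237 0 0" --pt "-3 -1.5 237 0 0" --pt "-3 -1.5 237 0 0" --pt "-3 -1.5 237 0 0"

```text
time: 4.02
eef_pos: [0.5831, 0.1072, 0.0924]
tcp_rot: [0.111, 0.994, 0.0, 0.001]
contact_force: [-0.2, 0.7, 1.6]
width: -0.0001
grip_force: 1.3
```

```bash
python3 -c "
from h import *
report()"
```

```text
t 4.02 stand [  3.2 253.   92.4] yaw err deg 0.02 z [ 0.001  0.    -1.   ] F [-0.2  0.7  1.6] w -0.0001 g 1.3 j [-0.17  0.59 -0.09  1.76  0.07  0.79  1.06]
```

Run:
```python
from h import *
p,dd=snap("wrist","w2"); find("wrist",["bin_handle","bin_hinge","drum_0"]); report()
```

```text
bin_handle [([4.5, 252.3, 90.2], 0.64)]
bin_hinge [([1.6, 110.6, 26.3], 0.56)]
drum_0 [([1.8, 157.3, 49.2], 0.84), ([0.8, 204.9, 49.8], 0.81)]
t 4.22 stand [  3.2 253.1  92.2] yaw err deg 0.01 z [ 0.001  0.    -1.   ] F [-0.1 -0.7  5.1] w 0.0004 g 2.8 j [-0.17  0.59 -0.09  1.76  0.07  0.79  1.06]
```

View pics/w2.png

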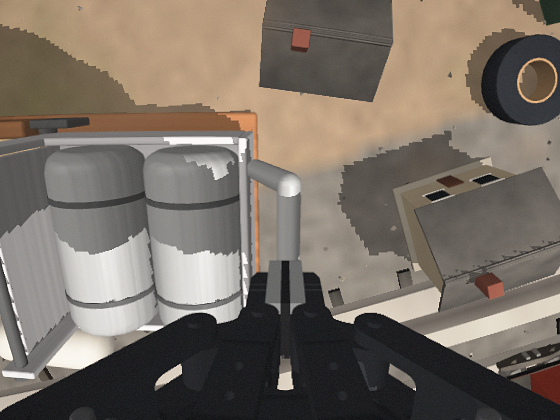

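Run:
```python
from h import *
o_,e,M=st(); p,dd=viewer.capture("wrist"); c=viewer.camera_info("wrist");K=c["K"];T=c["tool_from_camera"]
for u,v in [(287,200),(287,225),(287,250),(275,270),(298,270),(275,285),(270,300),(248,250),(200,200)]:
    Z=np.median(dd[v-1:v+2,u-1:u+2]); x,y=cv2.undistortPoints(np.array([[[u,v]]],float),K,np.array([c["k1"],0,0,0]))[0,0]
    t=T[:3,:3]@np.array([x*Z,y*Z,Z])+T[:3,3]; print(u,v,"tool mm",np.round(t*1000,1),"stand",stand(e+M@t))
```

```text
287 200 tool mm [34.   0.2 -2.4] stand [-30.8 253.3  94.6]
287 225 tool mm [23.4  0.2 -2.5] stand [-20.2 253.3  94.7]
287 250 tool mm [12.4  0.2 -2.9] stand [ -9.3 253.3  95.1]
275 270 tool mm [  9.2  -4.5 -15.2] stand [ -6.1 248.6 107.5]
298 270 tool mm [  9.7   4.4 -16.1] stand [ -6.5 257.5 108.3]
275 285 tool mm [  9.6  -4.2 -28.1] stand [ -6.5 248.9 120.4]
270 300 tool mm [  9.5  -5.5 -38.2] stand [ -6.3 247.5 130.4]
248 250 tool mm [ -2.1 -19.8  31.4] stand [  5.3 233.3  60.8]
200 200 tool mm [ 28.2 -40.1  18.7] stand [-25.  213.1  73.5]
```

Run:
```python
from h import *
p=cv2.imread("pics/w2.png")[220:370,200:380]; cv2.imwrite("pics/w2c.png",cv2.resize(p,None,fx=4,fy=4,interpolation=cv2.INTER_CUBIC)); report()
```

```text
t 4.27 stand [  3.2 253.1  92.2] yaw err deg 0.01 z [ 0.001  0.    -1.   ] F [-0.4  0.8  5.6] w 0.0002 g 3.0 j [-0.17  0.59 -0.09  1.76  0.07  0.79  1.06]
```

View pics/w2c.png

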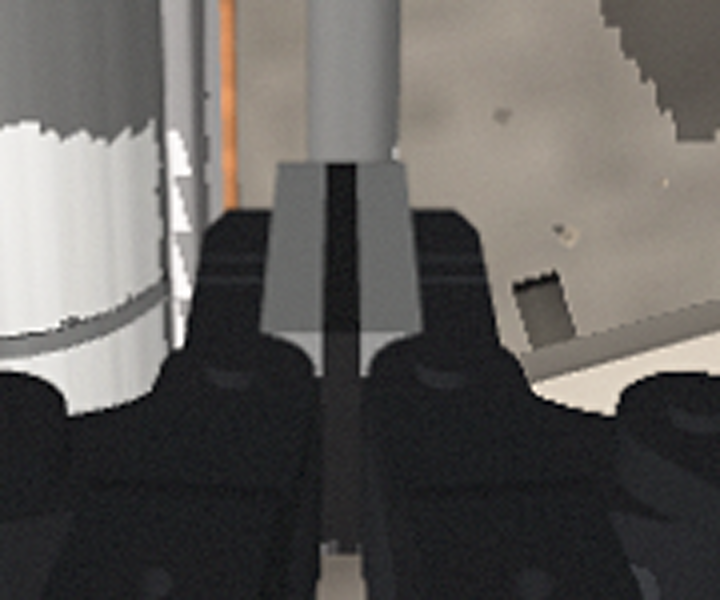

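The crop shows the shut pads ending at the bar's top, at (285,260) in the full picture, with nothing between them. By depth the tips are about 5–8 mm short of the TCP, not 19 mm beyond it, so I closed on top of the bar. I'll rise, open, and go lower.

send_rows --pt "0 0 -20 0 0.3" --pt "0 0.5 -25 0 0.32" --pt "0 0.5 -25 0 0.32" --pt "0 0.5 -25 0 0.32" --pt "0 0.5 -15 0 0.32" --pt "0 0.5 -5 0 0.32" --pt "0 0.5 3 0 0.32" --pt "0 0.5 8 0 0.32" --pt "0 0.5 12 0 0.32" --pt "0 0.5 12 0 0.32"

```text
time: 5.1
eef_pos: [0.582, 0.1075, 0.0781]
tcp_rot: [0.111, 0.994, -0.0, -0.001]
contact_force: [0.2, -0.6, -0.0]
width: 0.0274
grip_force: 0.0
```

Run:
```python
from h import *
report(); p,dd=snap("wrist","w3"); p=cv2.imread("pics/w3.png")[180:370,160:410]; cv2.imwrite("pics/w3c.png",cv2.resize(p,None,fx=3,fy=3,interpolation=cv2.INTER_CUBIC)); report()
```

```text
t 5.1 stand [  2.1 253.1  78.1] yaw err deg 0.0 z [-0.002 -0.    -1.   ] F [ 0.2 -0.6 -0. ] w 0.0274 g 0.0 j [-0.17  0.61 -0.09  1.78  0.07  0.76  1.05]
t 5.15 stand [  2.4 253.3  78.8] yaw err deg 0.0 z [-0.001 -0.    -1.   ] F [ 0.1  0.3 -0.7] w 0.0274 g 0.0 j [-0.17  0.61 -0.09  1.78  0.07  0.76  1.05]
```

View pics/w3c.png

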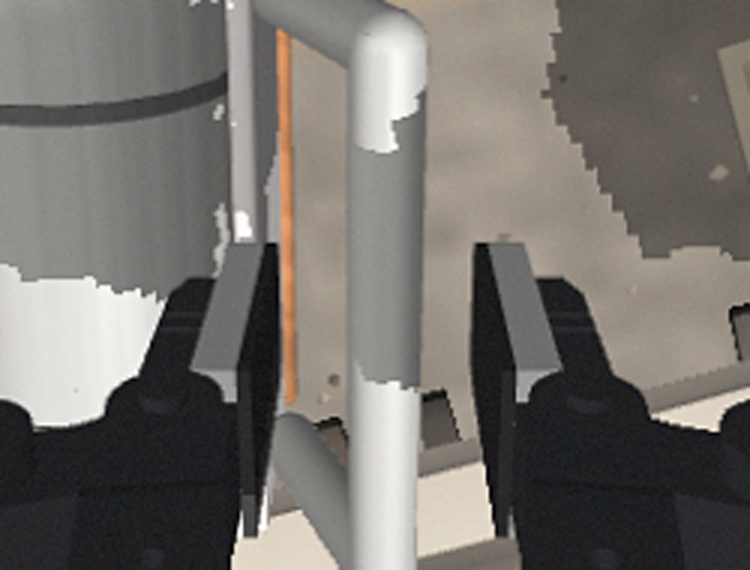

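Bar (387 in crop) is centred between the pads at (260) and (490) and no force shows. A little lower, then close.

send_rows --pt "0 0 3 0 0.32" --pt "0 0 5 0 0.15" --pt "0 0 5 0 0" --pt "0 0 5 0 0" --pt "0 0 5 0 0" --pt "0 0 5 0 0"

```text
time: 5.65
eef_pos: [0.583, 0.1085, 0.0747]
tcp_rot: [0.11, 0.994, 0.001, 0.0]
contact_force: [1.6, 2.9, -2.9]
width: 0.0078
grip_force: 58.5
```

```bash
python3 -c "
from h import *
report()"
```

```text
t 5.65 stand [  2.9 254.2  74.7] yaw err deg -0.02 z [ 0.001  0.001 -1.   ] F [ 1.6  2.9 -2.9] w 0.0078 g 58.5 j [-0.17  0.61 -0.09  1.78  0.07  0.75  1.05]
```

send_rows --pt "0 -1.4 -2.8 0 0" --pt "0 -2.8 -5.6 0 0" --pt "0 -4.2 -8.4 0 0" --pt "0 -5.7 -11.1 0 0" --pt "0 -7.3 -13.8 0 0" --pt "0 -8.9 -16.5 0 0" --pt "0 -10.6 -19.1 0 0" --pt "0 -12.3 -21.7 0 0" --pt "0 -14.1 -24.3 0 0" --pt "0 -15.9 -26.9 0 0" --pt "0 -17.8 -29.4 0 0" --pt "0 -19.8 -31.9 0 0" --pt "0 -21.8 -34.3 0 0" --pt "0 -23.8 -36.7 0 0" --pt "0 -25.8 -39 0 0" --pt "0 -25.8 -39 0 0" --pt "0 -25.8 -39 0 0" --pt "0 -25.8 -39 0 0"

```text
time: 7.15
eef_pos: [0.5772, 0.0834, 0.1147]
tcp_rot: [0.11, 0.994, 0.001, 0.0]
contact_force: [-0.4, 5.9, 2.2]
width: 0.0078
grip_force: 58.7
```

Run:
```python
from h import *
report(); snap("side","s4"); find("side",["drum_0","bin_handle"]); viewer.capture("top"); find("top",["drum_0"]);report()
```

```text
t 7.15 stand [  2.7 228.5 114.7] yaw err deg -0.02 z [ 0.001  0.001 -1.   ] F [-0.4  5.9  2.2] w 0.0078 g 58.7 j [-0.12  0.55 -0.1   1.77  0.07  0.82  1.1 ]
drum_0 [([-0.8, -119.0, 49.3], 0.82), ([0.2, -44.0, 43.3], 0.73), ([-189.3, 661.3, 28.5], 0.6)]
bin_handle []
drum_0 [([-181.1, 671.6, 23.8], 0.98), ([-0.8, -22.5, 33.0], 0.82), ([1.4, -129.9, 44.5], 0.72)]
t 7.4 stand [  2.7 228.5 114.7] yaw err deg -0.02 z [ 0.001  0.001 -1.   ] F [0.9 4.7 2.6] w 0.0079 g 58.7 j [-0.12  0.55 -0.1   1.77  0.07  0.82  1.1 ]
```

Both drums are out: one is on the deck near the near saddle, the other in the trough. I'll lower the bin and release it.

send_rows --pt "0 2 2.3 0 0" --pt "0 4 4.7 0 0" --pt "0 6 7.1 0 0" --pt "0 9.9 12.1 0 0" --pt "0 13.5 17.3 0 0" --pt "0 16.9 22.5 0 0" --pt "0 20.1 27.9 0 0" --pt "0 23 33.4 0 0" --pt "0 24.4 36.2 0 0" --pt "0 25.8 39 0 0" --pt "0 25.8 39.3 0 0" --pt "0 25.8 39.3 0 0.15" --pt "0 25.8 39.3 0 0.32" --pt "0 25.8 39.3 0 0.32" --pt "0 25.8 25 0 0.32" --pt "0 25.8 0 0 0.32" --pt "0 25.8 -40 0 0.3" --pt "0 25.8 -80 0 0.1" --pt "0 25.8 -110 0 0"

```text
time: 8.98
eef_pos: [0.5829, 0.1066, 0.2266]
tcp_rot: [0.111, 0.994, -0.0, 0.001]
contact_force: [0.8, 1.0, 0.2]
width: 0.0022
grip_force: 0.0
```

Run:
```python
from h import *
report(); snap("side","s5"); find("side",["drum_0","bin_handle"]); viewer.capture("top"); find("top",["drum_0","bin_handle"]);report()
p=cv2.imread("pics/s5.png")[180:340,240:390]; cv2.imwrite("pics/s5c.png",cv2.resize(p,None,fx=3.7,fy=3.7,interpolation=cv2.INTER_CUBIC))
```

```text
t 8.98 stand [  3.2 252.4 226.6] yaw err deg 0.08 z [ 0.002 -0.001 -1.   ] F [0.8 1.  0.2] w 0.0022 g 0.0 j [-0.16  0.45 -0.1   1.6   0.05  1.1   1.08]
drum_0 [([-2.9, -127.0, 45.5], 0.96), ([-188.8, 666.8, 24.0], 0.74), ([-0.5, 24.0, 37.8], 0.61)]
bin_handle [([-0.1, 255.5, 90.2], 0.84)]
drum_0 [([5.3, -120.9, 44.3], 0.95), ([-6.1, 13.1, 35.1], 0.89), ([-179.8, 670.0, 24.2], 0.89), ([-78.7, 402.2, -1.9], 0.47)]
bin_handle [([4.7, 367.3, 2.2], 0.23)]
t 9.28 stand [  2.1 252.5 222.3] yaw err deg 0.04 z [-0.002 -0.001 -1.   ] F [-0.3 -0.3 -0.3] w -0.0002 g 0.0 j [-0.16  0.46 -0.1   1.6   0.05  1.09  1.08]
```

View pics/s5c.png

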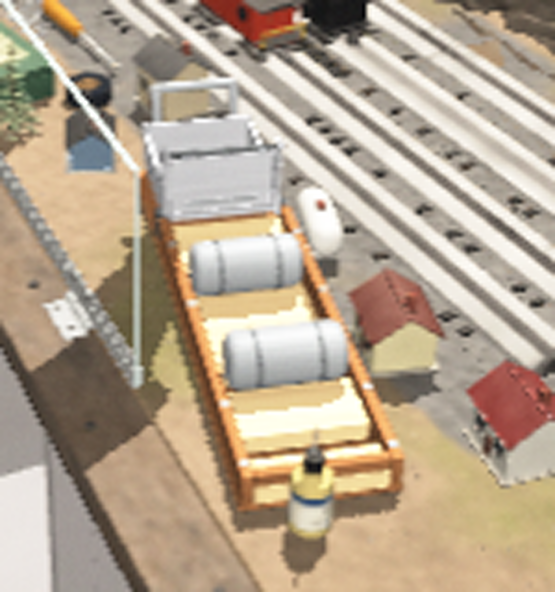

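Side crop: the bin is down with the flap shut. One drum is in the near saddle at (285,355) in the crop and the other in the trough at (245,265), and the bystanders haven't moved. With shut fingers I'll come down between the drums at stand y≈-72.

send_rows --pt "0 -30 0 0 0" --pt "0 -65 0 0 0" --pt "0 -105 0 0 0" --pt "0 -145 0 0 0" --pt "0 -185 0 0 0" --pt "0 -225 0 0 0" --pt "0 -265 0 0 0" --pt "0 -300 0 0 0" --pt "0 -324 0 0 0" --pt "0 -324 20 0 0" --pt "0 -324 50 0 0" --pt "0 -324 80 0 0" --pt "0 -324 110 0 0" --pt "0 -324 135 0 0" --pt "0 -324 150 0 0" --pt "0 -324 160 0 0" --pt "0 -324 166 0 0" --pt "0 -324 172 0 0" --pt "0 -324 172 0 0"

```text
time: 10.87
eef_pos: [0.5111, -0.2083, 0.0508]
tcp_rot: [0.111, 0.994, 0.0, -0.001]
contact_force: [0.3, 0.1, -0.2]
width: -0.0002
grip_force: 0.0
```

Run:
```python
from h import *
report(); p,dd=snap("wrist","w6"); find("wrist",["drum_0","near_saddle","far_saddle"])
report()
```

```text
t 10.87 stand [  2.4 -70.6  50.8] yaw err deg 0.0 z [-0.001  0.    -1.   ] F [ 0.3  0.1 -0.2] w -0.0002 g 0.0 j [ 0.37  0.6  -0.03  1.91  0.03  0.63  1.66]
drum_0 [([0.4, 6.4, 32.0], 0.89), ([-2.6, -204.6, 26.6], 0.64), ([-2.5, -122.0, 43.8], 0.59)]
near_saddle []
far_saddle [([-2.6, 6.9, 34.2], 0.58), ([-3.3, -203.1, 24.2], 0.56)]
t 11.07 stand [  3.3 -70.8  52.5] yaw err deg 0.01 z [ 0.001 -0.001 -1.   ] F [-0.1  0.2 -0.3] w -0.0 g 0.0 j [ 0.37  0.6  -0.03  1.91  0.03  0.64  1.66]
```

View pics/w6.png

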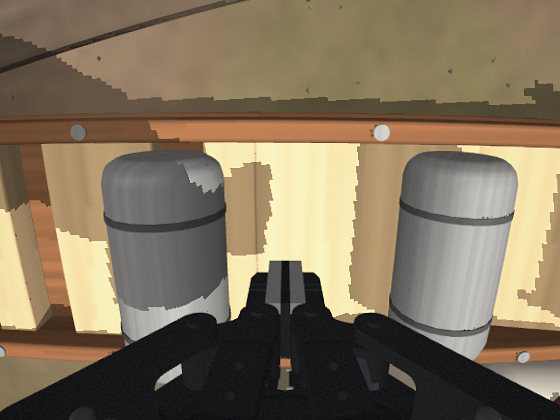

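The wrist view shows the fingers between the drums: the near-saddle drum at (167,245) and the trough drum at (458,255). I'll lower a little and push the near-saddle drum slowly along the deck.

send_rows --pt "0 0 8 0 0" --pt "0 -4 14 0 0" --pt "0 -8 14 0 0" --pt "0 -12 14 0 0" --pt "0 -16 14 0 0" --pt "0 -20 14 0 0" --pt "0 -24 14 0 0" --pt "0 -29 14 0 0" --pt "0 -34 14 0 0" --pt "0 -39 14 0 0" --pt "0 -44 14 0 0" --pt "0 -49 14 0 0" --pt "0 -54 14 0 0" --pt "0 -59 14 0 0" --pt "0 -64 14 0 0" --pt "0 -69 14 0 0" --pt "0 -74 14 0 0" --pt "0 -78 14 0 0" --pt "0 -80 14 0 0"

```text
time: 12.65
eef_pos: [0.4935, -0.2873, 0.0376]
tcp_rot: [0.111, 0.994, -0.0, -0.0]
contact_force: [-0.5, -0.9, 0.1]
width: 0.0003
grip_force: 0.0
```

```bash
cat > dr.py <<'E'
from h import *
report()
for n in ("top","wrist"): viewer.capture(n); print(n,end=" "); find(n,["drum_0"])
E
python3 dr.py
```

```text
t 12.65 stand [   2.6 -151.5   37.6] yaw err deg 0.05 z [-0. -0. -1.] F [-0.5 -0.9  0.1] w 0.0003 g 0.0 j [ 0.51  0.64 -0.05  1.87  0.05  0.63  1.79]
top drum_0 [([1.5, 11.4, 34.3], 0.92), ([-0.0, -194.5, 45.8], 0.74), ([-184.5, 670.2, 25.8], 0.58), ([3.5, 255.4, 89.0], 0.58)]
wrist drum_0 [([-1.0, -199.4, 48.8], 0.6)]
```

send_rows --pt "0 5 0 0 0" --pt "0 5 -40 0 0" --pt "0 5 -80 0 0" --pt "0 30 -90 0 0" --pt "0 70 -90 0 0" --pt "0 110 -90 0 0" --pt "0 150 -90 0 0" --pt "0 185 -90 0 0" --pt "0 209 -90 0 0" --pt "0 209 -90 0 0" --pt "0 209 -60 0 0" --pt "0 209 -35 0 0" --pt "0 209 -15 0 0" --pt "0 209 0 0 0" --pt "0 209 6 0 0" --pt "0 209 10 0 0" --pt "0 209 10 0 0"

```text
time: 14.27
eef_pos: [0.5397, -0.0825, 0.0273]
tcp_rot: [0.111, 0.994, 0.0, -0.0]
contact_force: [0.2, 0.9, -0.2]
width: -0.0001
grip_force: 0.0
```

```bash
cat >> dr.py <<'E'
viewer.capture("side"); print("side",end=" "); find("side",["drum_0"])
E
python3 dr.py
python3 - <<'E'
from h import *
p,_=snap("side","s7"); p=p[180:340,240:390,::-1]; cv2.imwrite("pics/s7c.png",cv2.resize(p,None,fx=3.7,fy=3.7,interpolation=cv2.INTER_CUBIC))
E
```

```text
t 14.27 stand [ 2.6 58.4 27.3] yaw err deg 0.0 z [-0.001  0.    -1.   ] F [ 0.2  0.9 -0.2] w -0.0001 g 0.0 j [ 0.14  0.63 -0.05  1.94  0.05  0.57  1.41]
top drum_0 [([-1.3, -201.4, 42.7], 0.84), ([-185.9, 669.4, 24.4], 0.81)]
wrist drum_0 [([-0.6, 7.5, 32.5], 0.9)]
side drum_0 [([-2.3, 13.1, 35.8], 0.66), ([-191.3, 667.6, 26.7], 0.59), ([-2.9, -204.0, 47.4], 0.56)]
```

View pics/s7c.png

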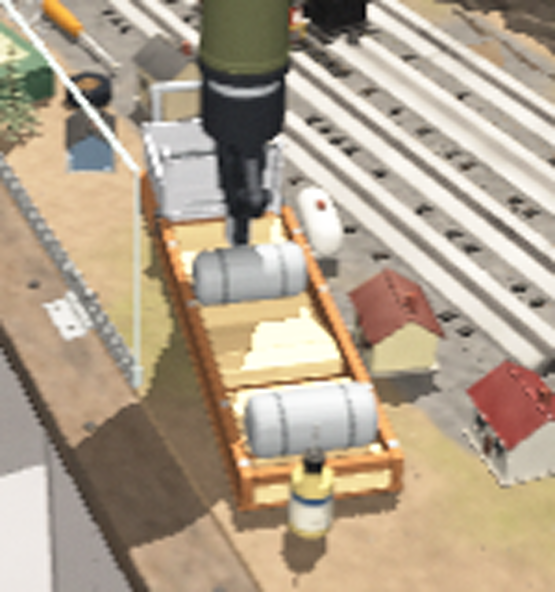

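The first drum sits in the far saddle (310,418 in the crop) and the second is in the trough (250,270). Now I'll push the second one up the slope.

send_rows --pt "0 -6 0 0 0" --pt "0 -12 0 0 0" --pt "0 -17 0 0 0" --pt "0 -21 0 0 0" --pt "0 -25 0 0 0" --pt "0 -30 0 0 0" --pt "0 -35 0 0 0" --pt "0 -40 0 0 0" --pt "0 -45 0 0 0" --pt "0 -50 0 0 0" --pt "0 -55 0 0 0" --pt "0 -60 -1 0 0" --pt "0 -65 -2 0 0" --pt "0 -70 -3 0 0" --pt "0 -75 -4 0 0" --pt "0 -80 -5 0 0" --pt "0 -85 -6 0 0" --pt "0 -90 -7 0 0" --pt "0 -95 -8 0 0" --pt "0 -100 -9 0 0"

```text
time: 16.28
eef_pos: [0.5176, -0.1807, 0.0366]
tcp_rot: [0.111, 0.994, -0.0, -0.0]
contact_force: [1.0, 2.4, -0.2]
width: 0.0
grip_force: 0.7
```

```bash
python3 dr.py
```

```text
t 16.28 stand [  2.6 -42.3  36.6] yaw err deg 0.02 z [-0. -0. -1.] F [ 1.   2.4 -0.2] w 0.0 g 0.7 j [ 0.34  0.62 -0.07  1.93  0.07  0.6   1.57]
top drum_0 [([-1.9, -79.2, 48.6], 0.59), ([-184.4, 668.3, 24.1], 0.55), ([-1.4, -200.1, 40.7], 0.4)]
wrist drum_0 [([1.5, -84.4, 50.4], 0.69)]
side drum_0 [([-4.2, -209.1, 46.7], 0.94), ([1.2, -79.7, 50.0], 0.67), ([-186.5, 664.7, 26.5], 0.48)]
```

send_rows --pt "0 -3 -1 0 0" --pt "0 -6 -2 0 0" --pt "0 -9 -2 0 0" --pt "0 -12 -2 0 0" --pt "0 -15 -2 0 0" --pt "0 -18 -2 0 0" --pt "0 -21 -2 0 0" --pt "0 -24 -2 0 0" --pt "0 -27 -2 0 0" --pt "0 -30 -2 0 0" --pt "0 -33 -2 0 0" --pt "0 -35 -2 0 0" --pt "0 -35 -2 0 0"

```text
time: 17.67
eef_pos: [0.5099, -0.2149, 0.0386]
tcp_rot: [0.111, 0.994, -0.0, -0.0]
contact_force: [-0.0, -0.6, 0.1]
width: -0.0003
grip_force: 0.0
```

```bash
python3 dr.py
```

```text
t 17.67 stand [  2.7 -77.3  38.6] yaw err deg 0.05 z [-0. -0. -1.] F [-0.  -0.6  0.1] w -0.0003 g 0.0 j [ 0.4   0.62 -0.07  1.92  0.08  0.61  1.63]
top drum_0 [([-181.4, 671.3, 23.3], 0.9), ([-3.6, -120.5, 45.9], 0.61), ([4.2, 371.5, 0.8], 0.59)]
wrist drum_0 [([-0.8, -123.1, 46.4], 0.97), ([0.2, -201.5, 44.2], 0.8)]
side drum_0 [([-5.4, -205.5, 47.0], 0.81), ([3.6, -119.4, 47.6], 0.62), ([-185.8, 667.6, 26.4], 0.45)]
```

Both drums are seated: the second is at about -122 and the first at about -202. I'll back the fingers off and check.

send_rows --pt "0 6 0 0 0" --pt "0 10 -20 0 0" --pt "0 15 -55 0 0" --pt "0 30 -95 0 0" --pt "0 60 -135 0 0" --pt "0 90 -175 0 0" --pt "0 120 -210 0 0" --pt "0 150 -220 0 0" --pt "0 190 -220 0 0" --pt "0 220 -220 0 0" --pt "0 220 -220 0 0" --pt "0 220 -220 0 0"

```text
time: 18.97
eef_pos: [0.5585, 0.004, 0.2586]
tcp_rot: [0.108, 0.994, 0.001, -0.0]
contact_force: [0.3, -2.2, 0.4]
width: 0.0002
grip_force: 0.0
```

```bash
python3 dr.py
python3 - <<'E'
from h import *
p,_=snap("side","s8"); p=p[180:340,240:390,::-1]; cv2.imwrite("pics/s8c.png",cv2.resize(p,None,fx=3.7,fy=3.7,interpolation=cv2.INTER_CUBIC))
E
```

```text
t 18.97 stand [  1.9 146.9 258.6] yaw err deg -0.34 z [ 0.     0.001 -1.   ] F [ 0.3 -2.2  0.4] w 0.0002 g 0.0 j [ 0.04  0.38 -0.13  1.63  0.05  1.14  1.25]
top drum_0 [([3.2, -200.8, 43.6], 0.76), ([-4.1, -121.9, 43.4], 0.64), ([-184.6, 670.2, 24.1], 0.63), ([-0.7, 256.8, 87.1], 0.51)]
wrist drum_0 [([-2.7, -124.2, 46.5], 0.59), ([-1.3, 1.1, 15.2], 0.49)]
side drum_0 [([-2.6, -204.4, 46.9], 0.9), ([2.6, -118.3, 49.2], 0.66), ([-187.6, 666.4, 24.4], 0.53)]
```

View pics/s8c.png

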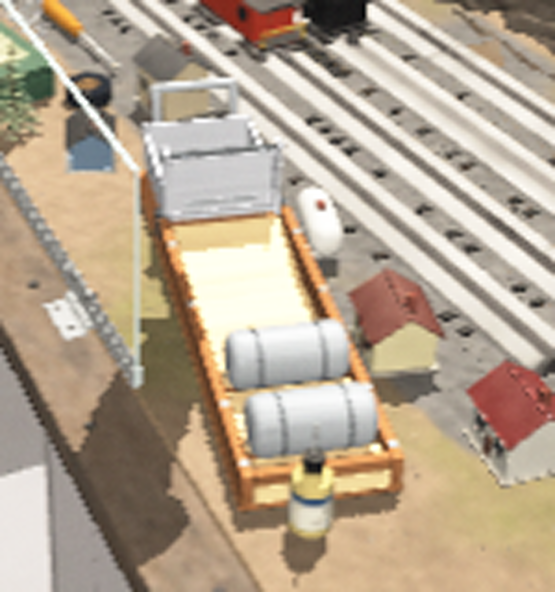

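The crop shows drums in the near saddle (287,355) and far saddle (310,418), the bin down and the bystanders in place. Handing in.

```bash
python3 -c "
from cell import ctrl
print(ctrl.job_done())"
```

```text
the job is handed in; nothing more can be done
None
```

The job is done and handed in at about 19 s of the 72 s allowed: the bin was tipped, lowered and let go, the first drum is in the far saddle, the other in the near saddle, and the things round the stand look unmoved in the last picture.

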